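# Close the blow mould and hold its keeper arm on the stop

## Robot

A 6-joint arm with a two-finger parallel gripper is mounted at the origin on the work surface; the furniture and walls round the work are solid. World frame = base frame: x ahead of the robot, y to its left, z up, the work surface at z = 0. Lengths are in mm, angles in rad, forces in N, time in s.
With the tool pointing down it reaches from about 275 to 850 mm from the base axis. Payload 5.2 kg.
Tool frame: the origin (TCP) lies between the finger pads; the fingertips stand 22 mm ahead of it and the grasp point (between the pads) lies 3 mm ahead of it; x points along the fingers, z is the direction in which the jaws open and shut, and the axes are right-handed (so a half turn about x gives the same grasp; the last joint's range is limited). The gripper opens to 85 mm and grips with 20 to 120 N. Pads are 22 mm wide; open, the fingers measure 114 mm over their backs; the gripper's body (76 mm by 85 mm) begins 54 mm behind the grasp point. The pads swing forward as they close: fully open they stand 13 mm farther back than shut.
Start: joints at [1.115, 0.259, 1.535, -0, 1.348, -0.203], TCP at [137.541, 532.529, 253.31] pointing down, gripper open.
Joint ranges: [-3.14, 3.14], [-0.91, 2.08], [0.19, 2.58], [-1.22, 4.36], [0.22, 2.71], [-3.12, 3.12]. Speed limits (rad/s): [2.57, 2.57, 3.14, 3.14, 3.14, 3.14].

## Interface

Orientations are given as a unit quaternion [w, x, y, z].
In Python, from station import robot, read_camera, camera_params, silhouettes gives the robot as it stands.
- The arm moves only by the tool servo_tool, never from a script. Its argument "series" is a list of rows, each an object with "rotation": the turn, a rotation vector about the world's x, y, z in rad, a list of three; "travel": the shift along the world's x, y, z in cm, a list of three; "claw": the finger opening in cm, from 0 to 8.54. In form: [{"rotation": [wx, wy, wz], "travel": [x, y, z], "claw": claw}, ...]. A call has 1 to 8 rows; each row shifts and turns the pose as measured when the row begins; what a row does not reach is not made up. A row lasts 1/10 s, in which the tool goes at most 50 mm and 8.59 degrees, less where a joint would pass 70% of its speed; a pose out of reach is approached as far as the arm can. A call is refused whole if a number of a shift passes 5 or a number of a turn 0.15, either way. A call with a gripper value outside its range is refused whole. The fingers move at their own pace and stop on an object; "force" is the grip in N (left out, the last holds). Time passes only in rows, so rows that do not move let the fingers close. It gives the time, the measured TCP pose, the force and the opening at its end, in the units of the state.
- robot.get_state(): the state, without advancing time (a new reading comes with each control period).
- read_camera(name): name is "scene" or "top" or "wrist"; returns (picture, depth): 480x640x3 uint8, red, green, blue; 480x640 float32, mm along the optical axis (not along the pixel's ray), 0 where there is no reading.
- camera_params(name): a dict with "intrinsics" (3x3 intrinsics, pixels), "xyz" and "attitude" of the camera in the world. Camera axes: x right, y down, z forward; pixel columns grow to the right and rows downward; lengths in mm; the calibration is good to about 2 mm. A picture is of the moment at which its call begins: read the wrist's pose just before it. camera_params takes no time and is no camera call; for the wrist camera it gives the pose at the moment of the call.
- robot.job_done(): hands the job in, once; it reports no verdict.
Trained networks look in the newest picture that a camera, given by its name, has taken for a name from the list of things; names that differ only in an ending like _2 or _b are one class to them, and where a whole thing is asked for, a point or a joint stands for the part that bears it (a point fixed in the world has none). Each returns a list of dicts, best first, with "conf" (0 to 1); they miss things now and then, are a little off and sometimes report something else, mostly with a low value. They report only what shows in the picture. A call takes as long as a camera call.
- silhouettes(camera, thing): "pixels" (480x640 bool, what is visible of it) and "pixel" ([column, row] in pixels, amid what is visible of it).
The state is a dict: "clock": time; "q": joint angles; "joint_velocities": joint speeds; "joint_efforts": joint torques, N m; "ee_pos": TCP position; "tool_rot": TCP orientation; "contact_force": force on the tool from outside, world axes, zero at the start; "torque": the same for the moment, N m; "opening": opening from 0.0 (shut) to 1.0 (fully open).
Only numpy, scipy, OpenCV 4.12 (cv2) and the standard library are available. Lean on these libraries where they do the work, as an engineer would, in place of code of your own. Each camera call takes 0.05 s, during which the arm holds its last target.

## Task

Get the plaster blow mould shut for the glassblower: the upper half is cocked, its far end still up on the sprung roller catch, so press that end down until the half snaps past the roller and sits level and fully home on the lower half. Then take the wooden handle of the spring-loaded keeper arm and swing the arm round over the mould until it is against its stop. The spring throws the arm open if it is let go, so finish while still holding the handle with the arm on the stop and the mould fully home; leave the jar, the cork pad, the tin and the rod stand beside it where they are.

Things in the scene. Friction and masses are not known exactly. Their poses are not given: they have to be found in the camera images.
- mould_stand: dark steel mould stand bolted to the bench. Origin at bench height under the middle of the mould, z up; x along the mould's 90 mm length toward the roller catch, away from the robot give or take 0.4 rad; y to the arm's pivot. Base plate 12 mm thick, x -68 to 68, y -56 to 128 mm. Aluminium corner angles hold the halves: 54 mm high at the sides, 42 in front. Stop post at x 34, y 115, 72 high
- seat (a point): middle of the top face of the fixed lower plaster half (88x80x24 mm), 36 mm above the bench: the upper half's underside comes to lie on it
- mould_top: loose upper plaster half, flat white slab 90x79x22 mm, 0.2 kg. Origin: centre of its underside; own z: its top side's normal. At first tilted 0.15 rad: the end toward the robot rests on the lower half behind the front lips, the far end rides 13 mm up on the roller. About 7 N down at 25 mm from the middle toward the far end, or 11 N at the middle, snaps it down; its top is then level, 58 mm up
- catch (a point): middle of the brass roller (14 mm thick, 28 long) of the sprung catch behind the mould's far end, 45 mm above the bench. The roller yields outward 2 mm as the upper half is pressed past it; the catch's top is 53 mm above the bench
- keeper_arm (a joint): angle of the keeper arm (rad): 0 at rest, back clear of the mould; 1.15 at its stop, straight across the mould's middle, handle at the side away from the pivot. Turns level about an upright pin, clockwise from above as it grows. A spring drives it back to 0: 2 N at the handle at rest, 6.5 N at the stop. Its foot passes 2 mm above the mould when that is home, is blocked by it before; top of bar 71 mm up
- pivot_pin (a point): on the arm's pivot axis, at the height of the bar (z = 67 mm); in the stand's frame at x 0, y 85 mm
- keeper_handle: the upright wooden handle at the end of the keeper arm, round, 23 mm in diameter, 70 mm tall (z = 71 to 141 mm), its axis 170 mm from the pivot. It turns freely on its own upright pin. Origin: centre of its foot, on the arm; z up
- handle_mid (a point): on the axis of the wooden handle at mid grip, z = 111 mm above the bench, 30 mm under the handle's top
- salt_jar: closed glass jar of salt with a black lid, 58 mm across, 70 tall; bystander, stays put. Origin: centre of its underside
- cork_block: cork pad 64x73x24 mm lying on the bench; bystander, stays put. Origin: centre of its underside
- cap_tin: open tin with small caps in it, 70 mm across, 32 tall; bystander, stays put. Origin: centre of its underside
- tip_stand: weighted stone stand with a rod and a white plastic tip, 186 mm tall; bystander, stays put. Origin: centre of its underside

How it is judged:
By the outcome, as a careful person would: the job done as asked, in the order asked, and still so for the second after the job is handed in, while the arm keeps its last pose, push and grip.
It also fails if it takes over 45 s, if anything falls off the work surface, if the arm or the gripper's body presses on something with over 40 N, if the wrist force passes 120 N, or if a joint passes its speed limit or range.

## Working session

There is one attempt and no reset: what is moved stays moved. The work goes in short steps, Python scripts to look and compute and a tool call to move; the robot and the scene stay as the last step left them, time stands still between calls to the robot, and variables do not carry over. Pictures are saved under pics/ and viewed, and the job is handed in when it is done.

Besides the shell and the picture viewer there is one more tool, called after "Request:" by a JSON object that holds its "method" and its "body", one argument or row to a line. servo_tool: Moves the arm, as the interface text tells. Its arguments: {"type":"object","properties":{"series":{"type":"array"},"force":{"type":"number"}},"required":["series"]}

```bash
ls; mkdir -p pics
python3 - <<'E'
from station import robot, read_camera, camera_params, silhouettes
import cv2,numpy as np
s=robot.get_state(); print(s)
for n in ("scene","top"):
    p,d=read_camera(n); cv2.imwrite(f"pics/{n}0.png",p[:,:,::-1]); np.savez(f"{n}0.npz",p=p,d=d); print(n,camera_params(n))
E
```

```text
pics
{'clock': 0.0, 'q': array([ 1.11519113e+00,  2.59325423e-01,  1.53606412e+00,  1.03559794e-05,
        1.34798153e+00, -2.02801181e-01]), 'joint_velocities': array([ 6.09195157e-04, -1.94328249e-04, -9.63717272e-04,  2.19468580e-04,
       -1.53865330e-03,  6.24238090e-05]), 'joint_efforts': array([ 8.29041110e-04, -4.46039450e+01, -2.90571892e+01, -1.46093230e-04,
        1.19384957e-02, -9.53890066e-06]), 'ee_pos': array([137.32832229, 532.09175265, 252.49171577]), 'tool_rot': array([ 0.55847803, -0.43325108,  0.5596101 ,  0.43270351]), 'contact_force': array([-0.47182663,  0.47465055, -1.02276026]), 'torque': array([0.07143502, 0.01255164, 0.02064652]), 'opening': 0.9974837246593561}
scene {'intrinsics': array([[543.98242998,   0.        , 317.34844893],
       [  0.        , 543.98242998, 231.42944674],
       [  0.        ,   0.        ,   1.        ]]), 'xyz': array([-208.40421047, -439.34653762,  767.3833092 ]), 'attitude': array([-0.38270263,  0.81590666, -0.38712798,  0.19485106])}
top {'intrinsics': array([[527.25305353,   0.        , 318.62627498],
       [  0.        , 527.25305353, 247.8745405 ],
       [  0.        ,   0.        ,   1.        ]]), 'xyz': array([ 265.74147683,   51.51233645, 1126.67576978]), 'attitude': array([-0.06975445,  0.71137673, -0.69674573,  0.06019024])}
```

View pics/scene0.png

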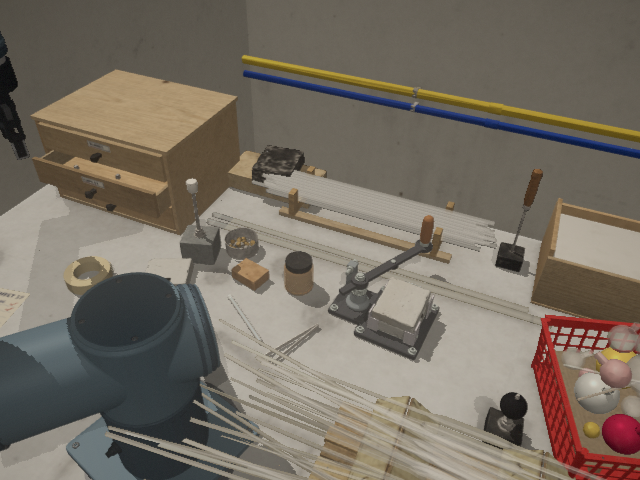

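View pics/top0.png

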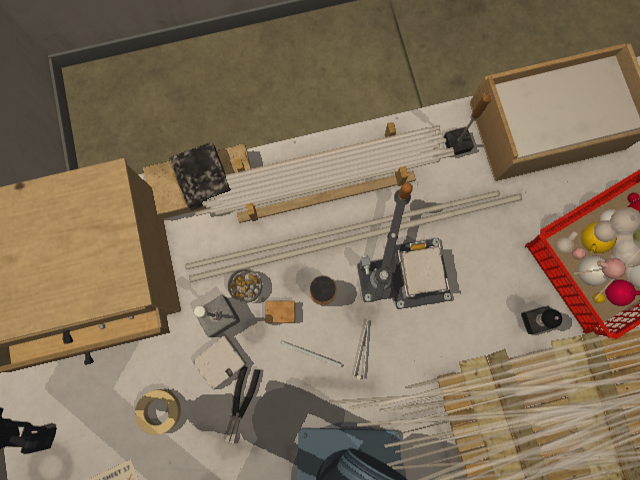

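The top view shows the mould (white slab) at about (423,272), the pivot at about (378,278) and the handle top at about (405,190). The jar is at (322,290), the tin at (245,285) and the rod stand at (212,315). Next I'll measure these.

```bash
cat > h.py <<'E'
import numpy as np,cv2
from scipy.spatial.transform import Rotation as R
from station import robot, read_camera, camera_params, silhouettes
def RT(c): 
    a=c['attitude']; return R.from_quat([a[1],a[2],a[3],a[0]]).as_matrix()
def cloud(d,c):
    K=c['intrinsics']; v,u=np.mgrid[:480,:640]
    P=np.stack([(u-K[0,2])/K[0,0]*d,(v-K[1,2])/K[1,1]*d,d],-1)
    return P@RT(c).T+c['xyz']
def proj(X,c):
    p=(np.asarray(X)-c['xyz'])@RT(c); p=p@c['intrinsics'].T; return p[...,:2]/p[...,2:]
E
python3 - <<'E'
from h import *
for n in ("top","scene"):
    p,d=read_camera(n); c=camera_params(n); P=cloud(d,c)
    for t in ["mould_top","keeper_handle","keeper_arm","mould_stand","salt_jar","cork_block","cap_tin","tip_stand"]:
        L=silhouettes(n,t)
        for o in L[:2]:
            m=o['pixels']&(d>0); Q=P[m]
            if len(Q): print(n,t,round(o['conf'],2),np.round(o['pixel']),len(Q),np.round(np.median(Q,0)),np.round(np.percentile(Q,2,0)),np.round(np.percentile(Q,98,0)))
            np.save(f"m_{n}_{t}.npy",L[0]['pixels'])
c=np.load("top0.npz"); im=c['p'][170:320,340:470]
cv2.imwrite("pics/crop.png",cv2.resize(im[:,:,::-1],None,fx=4,fy=4,interpolation=cv2.INTER_CUBIC)[:600])
E
```

```text
top mould_top 0.6 [422. 272.] 1662 [ 422. -144.   65.] [ 379. -184.   54.] [ 464. -105.   72.]
top keeper_handle 0.72 [403. 193.] 157 [ 568. -100.  132.] [ 563. -110.   79.] [581. -92. 143.]
top keeper_arm 0.69 [391. 234.] 1239 [493. -83.  72.] [ 373. -117.    1.] [585. -50. 140.]
top mould_stand 0.95 [394. 272.] 3608 [418. -92.  18.] [ 357. -199.    8.] [575. -21. 135.]
top salt_jar 0.87 [322. 289.] 629 [378.  58.  70.] [354.  33.  44.] [405.  84.  75.]
top salt_jar 0.28 [406. 193.] 183 [ 569. -100.  132.] [ 563. -111.   77.] [582. -91. 143.]
top cork_block 0.67 [281. 308.] 657 [335. 147.  24.] [313. 117.   8.] [356. 177.  29.]
top cap_tin 0.97 [244. 282.] 908 [391. 226.  12.] [359. 191.  -1.] [422. 257.  33.]
top tip_stand 0.7 [215. 315.] 1161 [320. 270.  55.] [287. 236.  17.] [358. 303. 187.]
scene mould_top 0.75 [402. 307.] 2007 [ 413. -151.   63.] [ 375. -189.   42.] [ 462. -111.   71.]
scene keeper_handle 0.74 [298. 277.] 1188 [366.  46.  54.] [351.  29.   3.] [402.  79.  72.]
scene keeper_handle 0.69 [376. 302.] 4538 [398. -96.  20.] [ 353. -206.    4.] [571. -27. 128.]
scene keeper_arm 0.64 [396. 257.] 1343 [502. -88.  72.] [ 371. -115.   63.] [577. -52. 138.]
scene mould_stand 0.61 [376. 303.] 4665 [398. -96.  19.] [ 353. -206.    1.] [573. -28. 128.]
scene salt_jar 0.93 [297. 273.] 1165 [366.  47.  54.] [351.  29.   5.] [402.  79.  72.]
scene salt_jar 0.44 [374. 305.] 4611 [398. -96.  19.] [ 353. -206.    3.] [573. -27. 128.]
scene cork_block 0.59 [252. 273.] 755 [329. 138.  23.] [312. 115.   1.] [357. 172.  27.]
scene cap_tin 0.65 [242. 240.] 879 [387. 223.  16.] [354. 188.   1.] [422. 257.  31.]
scene tip_stand 0.6 [199. 243.] 1663 [314. 266.  53.] [280. 232.   1.] [363. 346. 185.]
```

View pics/crop.png

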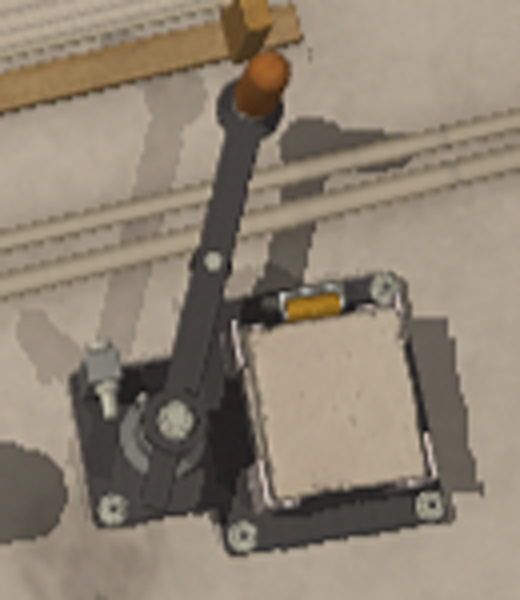

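Run:
```python
from h import *
z=np.load("top0.npz"); d=z['d']; c=camera_params("top"); P=cloud(d,c)
def ray(u,v,zz):
    K=c['intrinsics']; r=RT(c)@np.array([(u-K[0,2])/K[0,0],(v-K[1,2])/K[1,1],1]); o=c['xyz']; return o+r*(zz-o[2])/r[2]
m=np.load("m_top_mould_top.npy"); Q=P[m&(d>0)]
# plane
A=np.c_[Q[:,:2],np.ones(len(Q))]; k=np.ones(len(Q),bool)
for _ in range(6):
    s=np.linalg.lstsq(A[k],Q[k,2],rcond=None)[0]; k=abs(A@s-Q[:,2])<2.5
print("plane",s,k.sum(), "slope",np.arctan(np.hypot(*s[:2])),"dir",np.arctan2(s[1],s[0]))
r=cv2.minAreaRect(Q[k,:2].astype(np.float32)); print(r, s@[*r[0],1])
piv=ray(384,275,74); ht=ray(407.5,188,141); print(piv,ht,np.hypot(*(ht-piv)[:2]),np.arctan2(*(ht-piv)[1::-1]))
mm=np.load("m_top_keeper_handle.npy")
for zlo,zhi in((85,115),(115,138),(138,150)):
    q=P[mm&(P[...,2]>zlo)&(P[...,2]<zhi)]; print(zlo,len(q),q.mean(0))
zs=np.load("scene0.npz"); cs=camera_params("scene"); Ps=cloud(zs['d'],cs)
sel=(abs(Ps[...,0]-572)<30)&(abs(Ps[...,1]+100)<30)
for zlo,zhi in((80,100),(100,125),(125,139),(139,150)):
    q=Ps[sel&(Ps[...,2]>zlo)&(Ps[...,2]<zhi)]; print("scene",zlo,len(q),q.mean(0),q.min(0),q.max(0))
# pivot cap
for n,PP in(("top",P),("scene",Ps)):
    q=PP[(np.hypot(PP[...,0]-piv[0],PP[...,1]-piv[1])<40)&(PP[...,2]>60)]; print(n,len(q),np.round(q[q[:,2]>74].mean(0)) if (q[:,2]>74).any() else 0, q[:,2].max())
# bar line
q=P[(P[...,2]>64)&(P[...,2]<76)&(P[...,0]>420)&(P[...,0]<540)&(P[...,1]>-105)&(P[...,1]<-50)]
print("bar",len(q),q.mean(0), np.polyfit(q[:,0],q[:,1],1))
# neighbours near handle z heights
for x in range(540,640,10): print(x,[int(np.nanmax(np.r_[0,P[...,2][(abs(P[...,0]-x)<5)&(abs(P[...,1]-y)<5)]])) for y in range(-300,0,20)])
```

```text
plane [0.14860373 0.01907733 4.74695255] 1292 slope 0.14871710560101595 dir 0.12767885227507533
((421.6390075683594, -146.4498291015625), (86.11039733886719, 78.44728088378906), 10.127988815307617) 64.6102099771393
[408.70650241 -64.54891219  74.        ] [ 570.52684068 -102.79431099  141.        ] 166.27847848353215 -0.2320860176854499
85 37 [566.19850559 -98.5323633  103.08975033]
115 58 [568.18321725 -98.8733041  129.20912331]
138 53 [ 573.26975852 -101.96705402  140.94624672]
scene 80 78 [ 566.64022666 -106.37165867   90.7267217 ] [ 561.26258217 -116.14079605   80.0584287 ] [576.58158702 -93.65329057  99.4847059 ]
scene 100 125 [ 566.34941111 -106.72087581  112.40937624] [ 559.30307209 -115.45403872  100.12758738] [578.83877501 -93.23292527 124.70004293]
scene 125 80 [ 567.51235203 -106.05044597  132.44163545] [ 560.8752704  -114.85899712  125.01026463] [581.3547583  -93.34174175 138.87839418]
scene 139 32 [ 572.26603044 -104.16971023  140.48762445] [ 565.69255196 -112.02483086  139.03615433] [580.19259775 -96.12158287 142.3663783 ]
top 443 [410. -62.  79.] 89.98757310750443
scene 492 [406. -65.  79.] 88.13994829615172
bar 528 [479.79428934 -80.4767689   71.25552702] [-0.21158101 21.03858984]
540 [3, 8, 3, 3, 3, 14, 17, 18, 16, 12, 76, 15, 16, 11, 6]
550 [2, 5, 5, 16, 16, 18, 17, 15, 13, 16, 75, 14, 5, 7, 2]
560 [4, 2, 19, 17, 17, 16, 14, 15, 17, 67, 135, 5, 2, 3, 4]
570 [17, 19, 21, 18, 10, 16, 15, 13, 3, 73, 144, 4, 6, 4, 4]
580 [18, 17, 16, 14, 15, 13, 4, 3, 3, 73, 143, 5, 4, 3, 5]
590 [10, 15, 14, 15, 11, 5, 3, 4, 4, 0, 72, 3, 3, 3, 5]
600 [15, 13, 8, 2, 4, 4, 3, 6, 2, 0, 0, 4, 2, 11, 15]
610 [9, 3, 2, 3, 5, 4, 6, 4, 3, 0, 56, 12, 15, 17, 17]
620 [3, 4, 5, 3, 3, 2, 4, 4, 4, 0, 79, 14, 17, 69, 78]
630 [4, 4, 3, 4, 4, 3, 4, 2, 13, 18, 78, 65, 73, 78, 79]
```

Run:
```python
from h import *
s=robot.get_state(); w,x,y,z=s['tool_rot']; print(s['clock'],R.from_quat([x,y,z,w]).as_matrix().round(3),s['ee_pos'])
```

```text
1.0 [[ 0.    -0.968  0.25 ]
 [ 0.     0.25   0.968]
 [-1.    -0.     0.   ]] [137.54933894 532.53920305 253.311696  ]
```

Request:
{"method": "servo_tool", "body": {
  "series": [
    {"rotation": [0,0,0],"travel": [2,-4.3,0.5],"claw": 0},
    {"rotation": [0,0,0],"travel": [2,-4.3,0.5],"claw": 0},
    {"rotation": [0,0,0],"travel": [2,-4.3,0],"claw": 0},
    {"rotation": [0,0,0],"travel": [2,-4.3,0],"claw": 0},
    {"rotation": [0,0,0],"travel": [2,-4.3,0],"claw": 0},
    {"rotation": [0,0,0],"travel": [2,-4.3,0],"claw": 0}
  ],
  "force": 40
}}

```text
clock: 1.6
ee_pos: [258.0, 270.9, 262.8]
tool_rot: [0.558, -0.436, 0.556, 0.436]
contact_force: [1.3, -0.9, 0.1]
opening: -0.002
```

Request:
{"method": "servo_tool", "body": {
  "series": [
    {"rotation": [0,0,-0.1],"travel": [1.9,-4.1,0],"claw": 0},
    {"rotation": [0,0,-0.1],"travel": [1.9,-4.1,0],"claw": 0},
    {"rotation": [0,0,-0.1],"travel": [1.9,-4.1,0],"claw": 0},
    {"rotation": [0,0,-0.1],"travel": [1.9,-4.1,0],"claw": 0},
    {"rotation": [0,0,-0.1],"travel": [1.9,-4.1,0],"claw": 0},
    {"rotation": [0,0,-0.06],"travel": [1.9,-4.1,0],"claw": 0},
    {"rotation": [0,0,0],"travel": [1.9,-4.1,0],"claw": 0},
    {"rotation": [0,0,0],"travel": [1.9,-4.1,0],"claw": 0}
  ]
}}

```text
clock: 2.4
ee_pos: [413.0, -72.0, 265.9]
tool_rot: [0.663, -0.259, 0.654, 0.255]
contact_force: [1.3, 1.1, 0.6]
opening: -0.002
```

Request:
{"method": "servo_tool", "body": {
  "series": [
    {"rotation": [0,0,0],"travel": [1.8,-3.6,0],"claw": 0},
    {"rotation": [0,0,0],"travel": [1.6,-3.2,-3],"claw": 0},
    {"rotation": [0,0,0],"travel": [0,0,-3],"claw": 0},
    {"rotation": [0,0,0],"travel": [0,0,0],"claw": 0}
  ]
}}

```text
clock: 2.8
ee_pos: [450.8, -150.8, 205.6]
tool_rot: [0.666, -0.259, 0.654, 0.25]
contact_force: [0.0, -0.0, -1.3]
opening: -0.002
```

Run:
```python
from h import *
print(robot.get_state()['ee_pos'])
p,d=read_camera("wrist"); c=camera_params("wrist"); cv2.imwrite("pics/w1.png",p[:,:,::-1]); np.savez("w1.npz",p=p,d=d)
P=cloud(d,c); print(c['xyz'])
p,d=read_camera("top"); cv2.imwrite("pics/t1.png",cv2.resize(p[150:330,320:500,::-1],None,fx=3,fy=3))
```

```text
[ 450.84329563 -150.83958205  205.61543163]
[397.53077274 -94.08555349 325.83379855]
```

View pics/w1.png

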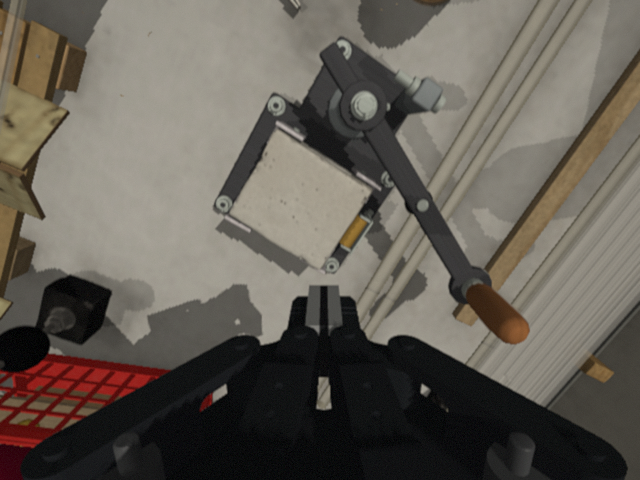

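View pics/t1.png

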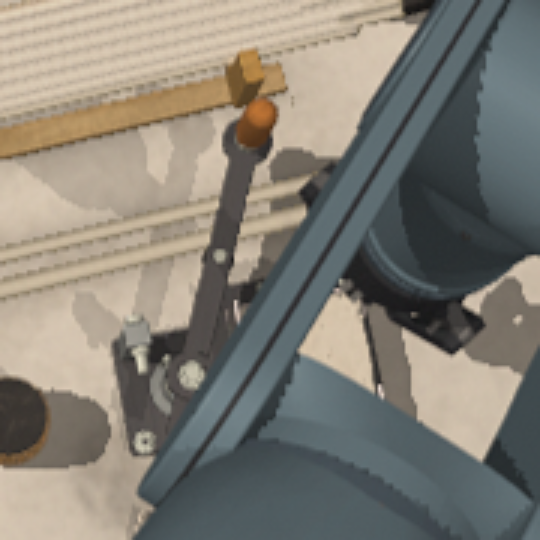

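The wrist view shows the slab between about (280,135), (372,190), (325,268) and (230,217), the pivot at (364,104) and the handle top at (512,330). The roller is at (355,232), on the far side as expected. I'll use this view to refine the positions.

Run:
```python
from h import *
z=np.load("w1.npz"); d=z['d'];p=z['p']; c=camera_params("wrist"); P=cloud(d,c)
def ray(u,v,zz):
    K=c['intrinsics']; r=RT(c)@np.array([(u-K[0,2])/K[0,0],(v-K[1,2])/K[1,1],1]); o=c['xyz']; return o+r*(zz-o[2])/r[2]
print("piv",ray(364,103,79),P[103,364]," handle top",ray(514,331,141),P[331,512], "roller",P[232,355])
q=P[60:280,220:400].reshape(-1,3); im=p[60:280,220:400].reshape(-1,3).astype(int)
k=(q[:,2]>52)&(q[:,2]<75)&(im.min(1)>110)
Q=q[k];A=np.c_[Q[:,:2],np.ones(len(Q))];g=np.ones(len(Q),bool)
for _ in range(8):
    s=np.linalg.lstsq(A[g],Q[g,2],rcond=None)[0]; g=abs(A@s-Q[:,2])<2
print("plane",s,g.sum(),"dir",np.arctan2(s[1],s[0]), "slope", np.arctan(np.hypot(*s[:2])));r=cv2.minAreaRect(Q[g][:,:2].astype(np.float32));print(r,s@[*r[0],1])
```

```text
piv [410.71477146 -61.91764713  79.        ] [410.21560275 -63.15178227  88.62840429]  handle top [ 574.2527585  -102.17068618  141.        ] [ 570.60907734 -102.89177002  143.84072652] roller [ 476.95853533 -136.01710808   55.48430402]
plane [0.14930657 0.02366843 7.02928048] 10391 dir 0.1572141580807031 slope 0.15003490323669313
((416.46685791015625, -108.09616088867188), (85.82316589355469, 156.6061553955078), 10.533090591430664) 66.65205290938408
```

Request:
{"method": "servo_tool", "body": {
  "series": [
    {"rotation": [0,0,0],"travel": [0,0.7,-4],"claw": 0},
    {"rotation": [0,0,0],"travel": [0,0,-3],"claw": 0},
    {"rotation": [0,0,0],"travel": [0,0,-2],"claw": 0},
    {"rotation": [0,0,0],"travel": [0,0,-0.6],"claw": 0},
    {"rotation": [0,0,0],"travel": [0,0,-0.2],"claw": 0}
  ]
}}

```text
clock: 3.4
ee_pos: [458.3, -143.4, 119.4]
tool_rot: [0.67, -0.268, 0.647, 0.245]
contact_force: [0.4, -0.0, 0.1]
opening: -0.001
```

Request:
{"method": "servo_tool", "body": {
  "series": [
    {"rotation": [0,0,0],"travel": [-0.7,0,-1],"claw": 0},
    {"rotation": [0,0,0],"travel": [0,0,-1],"claw": 0},
    {"rotation": [0,0,0],"travel": [0,0,0],"claw": 0}
  ]
}}

```text
clock: 3.7
ee_pos: [452.8, -143.8, 101.7]
tool_rot: [0.671, -0.271, 0.645, 0.244]
contact_force: [-0.5, 0.7, 0.4]
opening: -0.001
```

Request:
{"method": "servo_tool", "body": {
  "series": [
    {"rotation": [0.022,0.05,0],"travel": [0,0,-0.4],"claw": 0},
    {"rotation": [0,0,0],"travel": [0,0,-0.3],"claw": 0},
    {"rotation": [0,0,0],"travel": [0,0,-0.2],"claw": 0},
    {"rotation": [0,0,0],"travel": [0,0,-0.2],"claw": 0}
  ]
}}

```text
clock: 4.1
ee_pos: [453.6, -144.4, 91.4]
tool_rot: [0.659, -0.258, 0.659, 0.257]
contact_force: [0.9, 0.3, 3.5]
opening: 0.002
```

Contact was at z≈91, where I expected it. Now I'll press in small steps.

Request:
{"method": "servo_tool", "body": {
  "series": [
    {"rotation": [0,0,0],"travel": [0,0,-0.25],"claw": 0},
    {"rotation": [0,0,0],"travel": [0,0,-0.25],"claw": 0}
  ]
}}

```text
clock: 4.3
ee_pos: [453.9, -144.5, 86.7]
tool_rot: [0.659, -0.258, 0.658, 0.256]
contact_force: [-0.1, 0.3, -0.5]
opening: -0.001
```

Request:
{"method": "servo_tool", "body": {
  "series": [
    {"rotation": [0,0,0],"travel": [0,0,-0.25],"claw": 0},
    {"rotation": [0,0,0],"travel": [0,0,-0.25],"claw": 0}
  ]
}}

```text
clock: 4.5
ee_pos: [453.4, -144.3, 81.1]
tool_rot: [0.659, -0.258, 0.658, 0.256]
contact_force: [0.7, -0.3, 0.1]
opening: -0.0
```

Request:
{"method": "servo_tool", "body": {
  "series": [
    {"rotation": [0,0,0],"travel": [0,0,-0.15],"claw": 0},
    {"rotation": [0,0,0],"travel": [0,0,0],"claw": 0}
  ]
}}

```text
clock: 4.7
ee_pos: [453.2, -144.2, 80.1]
tool_rot: [0.659, -0.258, 0.658, 0.256]
contact_force: [-0.6, 0.1, 0.4]
opening: 0.001
```

Request:
{"method": "servo_tool", "body": {
  "series": [
    {"rotation": [0,0,0],"travel": [0,0,-0.15],"claw": 0},
    {"rotation": [0,0,0],"travel": [0,0,-0.1],"claw": 0}
  ]
}}

```text
clock: 4.9
ee_pos: [453.3, -144.2, 80.0]
tool_rot: [0.659, -0.259, 0.658, 0.256]
contact_force: [-4.6, 1.5, 10.5]
opening: -0.001
```

Request:
{"method": "servo_tool", "body": {
  "series": [
    {"rotation": [0,0,0],"travel": [0,0,-0.2],"claw": 0},
    {"rotation": [0,0,0],"travel": [0,0,1],"claw": 0},
    {"rotation": [0,0,0],"travel": [0,0,4],"claw": 0},
    {"rotation": [0,0,0],"travel": [0,0,4],"claw": 4},
    {"rotation": [0,0,0],"travel": [0,0,4],"claw": 7},
    {"rotation": [0,0,0],"travel": [0,0,2],"claw": 7}
  ]
}}

```text
clock: 5.5
ee_pos: [450.0, -142.4, 232.3]
tool_rot: [0.657, -0.257, 0.66, 0.258]
contact_force: [0.7, -1.0, -0.5]
opening: 0.506
```

Run:
```python
from h import *
p,d=read_camera("wrist"); c=camera_params("wrist"); cv2.imwrite("pics/w2.png",p[:,:,::-1])
P=cloud(d,c); s=robot.get_state(); print(s['ee_pos'],s['opening'])
ok=(abs(P[...,0]-424)<30)&(abs(P[...,1]+146)<25)&(P[...,2]<90)
Q=P[ok]; A=np.c_[Q[:,:2],np.ones(len(Q))];g=np.ones(len(Q),bool)
for _ in range(8):
    k=np.linalg.lstsq(A[g],Q[g,2],rcond=None)[0]; g=abs(A@k-Q[:,2])<3
print(k,g.sum(),len(Q),k@[424,-146,1])
```

```text
[ 451.05899923 -142.93934092  234.63156455] 0.5957406946274258
[4.01918786e-03 5.37665780e-04 5.78719348e+01] 3776 3776 59.497571276195096
```

View pics/w2.png

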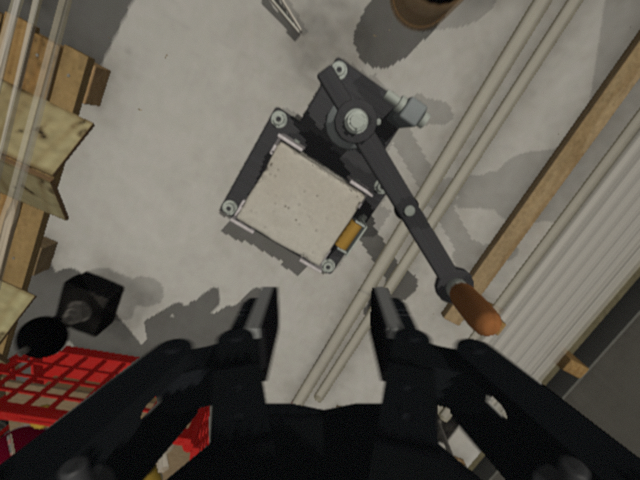

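The wrist view shows the slab level: slope 0.004, top at about 59 mm, inside the corner angles around (300,205). The handle top is at about (485,320). Next I'll move above the handle.

Request:
{"method": "servo_tool", "body": {
  "series": [
    {"rotation": [0,0,0],"travel": [4.1,1.4,0],"claw": 8},
    {"rotation": [0,0,0],"travel": [4.1,1.4,0],"claw": 8},
    {"rotation": [0,0,0],"travel": [4.0,1.3,0],"claw": 8},
    {"rotation": [0,0,0],"travel": [0,0,0],"claw": 8}
  ]
}}

```text
clock: 5.95
ee_pos: [576.4, -101.3, 235.5]
tool_rot: [0.659, -0.258, 0.659, 0.255]
contact_force: [0.0, 0.8, 0.0]
opening: 0.936
```

Run:
```python
from h import *
p,d=read_camera("wrist"); c=camera_params("wrist"); cv2.imwrite("pics/w3.png",p[:,:,::-1])
P=cloud(d,c); s=robot.get_state(); print(s['ee_pos'],s['opening'],s['tool_rot'])
ok=(abs(P[...,0]-573)<25)&(abs(P[...,1]+102)<25)
for a,b in((80,110),(110,136),(136,146)):
    Q=P[ok&(P[...,2]>a)&(P[...,2]<b)]
    if len(Q): print(a,len(Q),Q.mean(0),Q.min(0),Q.max(0))
```

```text
[ 574.23196075 -101.74807899  235.21206269] 0.937579511090988 [ 0.6586039  -0.25745631  0.65940277  0.25523545]
80 181 [565.80101199 -95.59118241  99.58817927] [ 560.40158471 -107.95994118   82.03732002] [579.48287074 -91.11550095 109.97890918]
110 466 [567.13290855 -97.42655095 127.26851353] [ 560.3712102  -112.42226721  110.13087787] [581.2725919  -91.14663724 135.95875982]
136 499 [ 571.19524139 -101.68753486  138.53185991] [ 562.85170767 -111.06374614  136.00043285] [580.791362   -93.15370677 141.61987808]
```

View pics/w3.png

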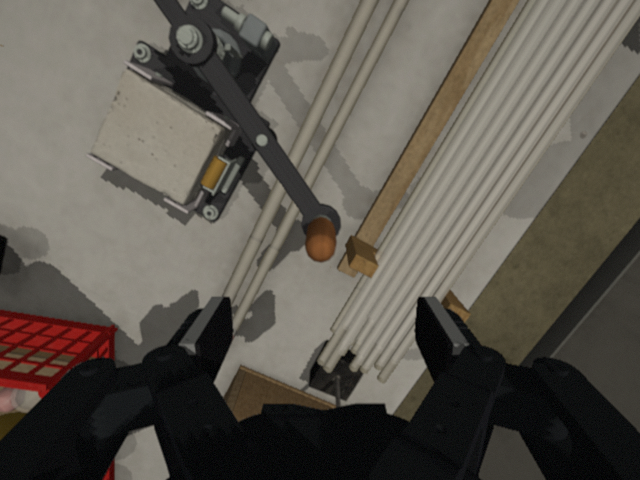

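The handle is centred between the fingers at (320,240), and the rack post at (360,255) is lower than the tips will go. I'll descend now.

Request:
{"method": "servo_tool", "body": {
  "series": [
    {"rotation": [0,0,0],"travel": [-0.2,0,-3],"claw": 8},
    {"rotation": [0,0,0],"travel": [0,0,-3],"claw": 8},
    {"rotation": [0,0,0],"travel": [0,0,-2],"claw": 8},
    {"rotation": [0,0,0],"travel": [0,0,-1],"claw": 8},
    {"rotation": [0,0,0],"travel": [0,0,0],"claw": 8}
  ]
}}

```text
clock: 6.5
ee_pos: [567.5, -102.4, 141.1]
tool_rot: [0.657, -0.257, 0.661, 0.256]
contact_force: [-0.7, 1.1, 0.2]
opening: 0.935
```

Request:
{"method": "servo_tool", "body": {
  "series": [
    {"rotation": [0,0,0],"travel": [0.4,0,-1.4],"claw": 8},
    {"rotation": [0,0,0],"travel": [0,0,-1],"claw": 8},
    {"rotation": [0,0,0],"travel": [0,0,0],"claw": 8}
  ]
}}

```text
clock: 6.8
ee_pos: [572.2, -103.5, 117.4]
tool_rot: [0.658, -0.258, 0.66, 0.255]
contact_force: [-1.2, -0.1, 0.1]
opening: 0.937
```

Request:
{"method": "servo_tool", "body": {
  "series": [
    {"rotation": [0,0,0],"travel": [0,0,-0.3],"claw": 0},
    {"rotation": [0,0,0],"travel": [0,0,0],"claw": 0},
    {"rotation": [0,0,0],"travel": [0,0,0],"claw": 0},
    {"rotation": [0,0,0],"travel": [0,0,0],"claw": 0},
    {"rotation": [0,0,0],"travel": [0,0,0],"claw": 0},
    {"rotation": [0,0,0],"travel": [0,0,0],"claw": 0}
  ],
  "force": 45
}}

```text
clock: 7.4
ee_pos: [573.8, -102.9, 115.8]
tool_rot: [0.659, -0.258, 0.659, 0.254]
contact_force: [1.0, 1.4, -2.0]
opening: 0.253
```

Request:
{"method": "servo_tool", "body": {
  "series": [
    {"rotation": [0,0,0],"travel": [-0.3,-1.1,0],"claw": 0},
    {"rotation": [0,0,0],"travel": [-0.4,-1.1,0],"claw": 0},
    {"rotation": [0,0,0],"travel": [-0.45,-1.05,0],"claw": 0}
  ]
}}

```text
clock: 7.7
ee_pos: [562.3, -135.1, 115.7]
tool_rot: [0.659, -0.259, 0.658, 0.255]
contact_force: [0.2, 3.2, -0.4]
opening: 0.254
```

Request:
{"method": "servo_tool", "body": {
  "series": [
    {"rotation": [0,0,0],"travel": [-0.5,-1.0,0],"claw": 0},
    {"rotation": [0,0,0],"travel": [-0.57,-0.97,0],"claw": 0},
    {"rotation": [0,0,0],"travel": [-0.64,-0.93,0],"claw": 0},
    {"rotation": [0,0,0],"travel": [-0.7,-0.88,0],"claw": 0}
  ]
}}

```text
clock: 8.1
ee_pos: [535.0, -176.0, 115.7]
tool_rot: [0.659, -0.257, 0.659, 0.256]
contact_force: [0.1, 5.0, 1.3]
opening: 0.256
```

Request:
{"method": "servo_tool", "body": {
  "series": [
    {"rotation": [0,0,0],"travel": [-0.8,-0.8,0],"claw": 0},
    {"rotation": [0,0,0],"travel": [-0.85,-0.75,0],"claw": 0},
    {"rotation": [0,0,0],"travel": [-0.9,-0.7,0],"claw": 0},
    {"rotation": [0,0,0],"travel": [-0.93,-0.64,0],"claw": 0},
    {"rotation": [0,0,0],"travel": [-0.97,-0.58,0],"claw": 0}
  ]
}}

```text
clock: 8.6
ee_pos: [487.1, -212.9, 115.7]
tool_rot: [0.66, -0.256, 0.658, 0.256]
contact_force: [2.0, 6.7, 0.5]
opening: 0.255
```

Request:
{"method": "servo_tool", "body": {
  "series": [
    {"rotation": [0,0,0],"travel": [-1.0,-0.42,0],"claw": 0},
    {"rotation": [0,0,0],"travel": [-1.0,-0.37,0],"claw": 0},
    {"rotation": [0,0,0],"travel": [-0.8,-0.25,0],"claw": 0},
    {"rotation": [0,0,0],"travel": [0,0,0],"claw": 0}
  ]
}}

```text
clock: 9.0
ee_pos: [457.0, -225.0, 115.7]
tool_rot: [0.662, -0.256, 0.657, 0.255]
contact_force: [5.1, 6.7, -2.5]
opening: 0.256
```

Request:
{"method": "servo_tool", "body": {
  "series": [
    {"rotation": [0,0,0],"travel": [-0.6,-0.15,0],"claw": 0},
    {"rotation": [0,0,0],"travel": [-0.5,-0.1,0],"claw": 0}
  ]
}}

```text
clock: 9.2
ee_pos: [446.2, -227.8, 115.7]
tool_rot: [0.663, -0.256, 0.656, 0.254]
contact_force: [5.6, 4.8, -1.9]
opening: 0.255
```

Request:
{"method": "servo_tool", "body": {
  "series": [
    {"rotation": [0,0,0],"travel": [-0.3,-0.05,0],"claw": 0},
    {"rotation": [0,0,0],"travel": [-0.2,-0.05,0],"claw": 0}
  ]
}}

```text
clock: 9.4
ee_pos: [441.1, -228.9, 115.7]
tool_rot: [0.664, -0.256, 0.655, 0.254]
contact_force: [5.0, 6.2, -1.0]
opening: 0.257
```

Request:
{"method": "servo_tool", "body": {
  "series": [
    {"rotation": [0,0,0],"travel": [-0.2,-0.03,0],"claw": 0},
    {"rotation": [0,0,0],"travel": [-0.2,-0.03,0],"claw": 0}
  ]
}}

```text
clock: 9.6
ee_pos: [438.5, -229.4, 115.8]
tool_rot: [0.666, -0.256, 0.654, 0.253]
contact_force: [14.0, 8.0, -6.3]
opening: 0.253
```

Request:
{"method": "servo_tool", "body": {
  "series": [
    {"rotation": [0,0,0],"travel": [-0.2,-0.03,0],"claw": 0},
    {"rotation": [0,0,0],"travel": [-0.2,-0.03,0],"claw": 0}
  ]
}}

```text
clock: 9.8
ee_pos: [438.3, -229.5, 115.7]
tool_rot: [0.669, -0.257, 0.651, 0.252]
contact_force: [14.6, 8.8, -5.8]
opening: 0.256
```

Run:
```python
from h import *
for n in("scene","top","wrist"):
    p,d=read_camera(n); c=camera_params(n); cv2.imwrite(f"pics/{n}9.png",p[:,:,::-1]); np.savez(n+"9.npz",p=p,d=d)
    P=cloud(d,c)
    ok=(abs(P[...,0]-424)<38)&(abs(P[...,1]+146)<33)&(P[...,2]>50)&(P[...,2]<63)
    Q=P[ok]
    if len(Q)>100:
        k=np.linalg.lstsq(np.c_[Q[:,:2],np.ones(len(Q))],Q[:,2],rcond=None)[0]; print(n,len(Q),k,k@[424,-146,1])
s=robot.get_state(); print(s['clock'],s['ee_pos'],s['contact_force'],s['opening'])
a=cv2.imread("pics/scene9.png")[220:380,300:460]; b=cv2.imread("pics/top9.png")[160:320,340:500]
cv2.imwrite("pics/ab.png",cv2.resize(np.hstack([a,b]),None,fx=2.5,fy=2.5,interpolation=cv2.INTER_CUBIC))
```

```text
scene 787 [3.00086302e-03 5.26134585e-03 5.77178334e+01] 58.22204281935058
top 809 [ 2.03142005e-03 -7.61183083e-03  5.65872763e+01] 58.55992568175538
wrist 14858 [-1.05882094e-03  2.01453837e-04  5.77725276e+01] 57.29417521982839
9.95 [ 438.35446572 -229.46166755  115.78045976] [13.68494482  7.04732472 -6.4118289 ] 0.2507883458185615
```

View pics/ab.png

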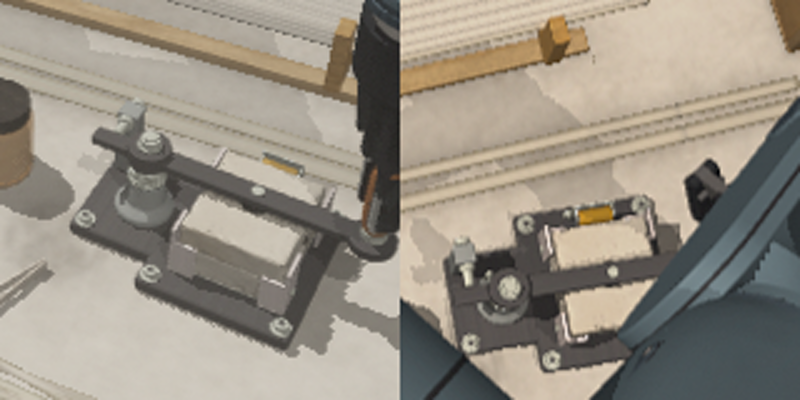

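View pics/wrist9.png

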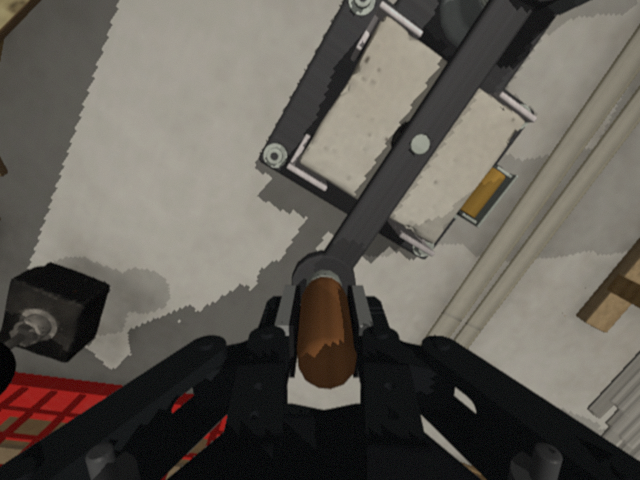

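The bar lies across the middle of the mould, with its tail at the stop post at (110,135) in the left crop. The mould top is level at about 58 mm, and the handle sits between the pads at (325,330) in the wrist view. Handing in.

Run:
```python
from h import *
z0=np.load("scene0.npz")['p'].astype(int); z1=np.load("scene9.npz")['p'].astype(int)
for n in["salt_jar","cork_block","cap_tin","tip_stand"]:
    m=np.load(f"m_scene_{n}.npy"); print(n,np.median(abs(z0-z1).sum(-1)[m]))
print(robot.job_done()); s=robot.get_state(); print(s['clock'],s['ee_pos'],s['contact_force'])
```

```text
salt_jar 50.0
cork_block 61.0
cap_tin 48.0
tip_stand 19.0
the job is handed in; nothing more can be done
None
the job is handed in; nothing more can be done
```

Run:
```python
import numpy as np
for n in("scene","top"):
    a=np.load(n+"0.npz");b=np.load(n+"9.npz")
    for t in["salt_jar","cork_block","cap_tin","tip_stand"]:
        m=np.load(f"m_{n}_{t}.npy"); dd=(b['d']-a['d'])[m]; print(n,t,"depth diff med",np.median(dd),np.median(abs(dd)),"col",(b['p'].astype(int)-a['p'])[m].mean(0).round())
```

```text
scene salt_jar depth diff med 0.09094238 1.8704224 col [17. 16. 14.]
scene cork_block depth diff med 0.064208984 1.8813477 col [22. 19. 16.]
scene cap_tin depth diff med 0.24414062 2.2417603 col [14. 14. 12.]
scene tip_stand depth diff med -4.0612793 5.147949 col [-19. -13.  -8.]
top salt_jar depth diff med -706.4108 706.4108 col [14. 32. 43.]
top cork_block depth diff med -2.8381958 4.083313 col [-4. 14. 30.]
top cap_tin depth diff med 0.012451172 1.871582 col [19. 17. 13.]
top tip_stand depth diff med 0.23339844 1.8325195 col [7. 6. 6.]
```

The mould is shut, and the job was handed in with the gripper still holding the handle and the keeper arm on its stop.

- **Mould:** I pressed the far end with closed fingers and it went down past the roller. It took about 11 N more to confirm it was on the seat. In the last pictures its top is level within 0.008 rad and 57–58.5 mm above the bench, against 58 mm nominal.
- **Keeper arm:** I gripped the handle at about 45 N and swung the arm round to about 1.16 rad, against 1.15 nominal. There it stopped moving as the push rose to about 15 N, well above the 6.5 N spring. The pictures show the bar across the middle of the mould.
- **Time and forces:** The job took about 10 s. The highest contact force reported after any move was about 18 N.
- **Bystanders:** My simple before-and-after colour check differed for all four, with brightness shifts that look like lighting and the robot's shadow. Depth agrees to within about 2 mm noise in at least one camera for each of the jar, cork pad, tin and rod stand. Two readings disagreed:
  - The rod stand shifted 4 mm in the scene camera but 0.2 mm in the top camera.
  - The cork pad shifted about 3 mm in the top camera but 0.1 mm in the scene camera.

  In the top view the robot covered the jar, so only the scene camera confirms it. The gripper never came near any of them at low height.

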